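Shorten the loft ladder's telescopic leg by one hole and hold the lock pin home

ROBOT

A 6-joint arm with a two-finger parallel gripper is mounted at the origin on the work surface. World frame = base frame: x ahead of the robot, y to its left, z up, the work surface at z = 0. Lengths are in m, angles in degrees, forces in N, time in s.
With the tool pointing down it reaches from about 0.25 to 0.8 m from the base axis. Payload 8.5 kg.
Tool frame: the origin (TCP) lies between the finger pads; the fingertips stand 8 mm ahead of it and the grasp point (between the pads) lies 11 mm behind it; z points along the fingers, x is the direction in which the jaws open and shut, and the axes are right-handed (so a half turn about z gives the same grasp; the last joint's range is limited). The gripper opens to 85 mm and grips with 20 to 120 N. Pads are 22 mm wide; open, the fingers measure 114 mm over their backs; the gripper's body (76 mm by 85 mm) begins 54 mm behind the grasp point. The pads swing forward as they close: fully open they stand 13 mm farther back than shut.
Start: joints at [-67.38, 13.648, -0.773, 75.585, 0, 90], TCP at [0.202, -0.485, 0.239] pointing down, gripper open.
Joint ranges: [-152.45, 152.45], [-59.26, 108.67], [-65.41, 83.53], [-104.44, 129.93], [-82.83, 76.93], [-180, 180]. Speed limits (degrees/s): [127.2, 127.2, 159.86, 180, 180, 180].

INTERFACE

Orientations are given as [roll, pitch, yaw] about the fixed x, y, z axes, in that order (R = Rz(yaw) Ry(pitch) Rx(roll)).
In Python, from rig import * gives the robot as it stands.
- The arm moves only by the shell command python3 -m crank 'ROWS'. ROWS is a JSON object of lists of equal length, an entry for each row: "rotation": the turn, a rotation vector about the tool's x, y, z in rad, a list of three; "travel": the shift along the tool's x, y, z in m, a list of three; "fingers": the finger opening in m, from 0 to 0.0854. A call has 1 to 20 rows; each row is the pose to reach, as a shift and turn from the pose commanded when the call began, along the tool's axes at that moment; what a row does not reach only later rows make up. A row lasts 1/12 s, in which the tool goes at most 41.7 mm and 7.16 degrees, less where a joint would pass 70% of its speed; a pose out of reach is approached as far as the arm can. A call with a gripper value outside its range is refused whole. The fingers move at their own pace and stop on an object; the grip force is fixed at half the most. Time passes only in rows, so rows that repeat a pose let the fingers close. It gives the time, the measured TCP pose, the force and the opening at its end, in the units of the state.
- state(): the state, without advancing time (a new reading comes with each control period).
- snapshot(name): name is "scene" or "top" or "wrist"; returns a dict with "color" (480x640x3 uint8, red, green, blue), "range_z" (480x640 float32, m along the optical axis (not along the pixel's ray), 0 where there is no reading), "fx", "fy", "cx", "cy" (pixels), "eye" and "attitude" of the camera in the world. Camera axes: x right, y up, looking along -z (the intrinsics and any distortion apply to the point x, -y, -z); pixel columns grow to the right and rows downward; lengths in m; the calibration is good to about 2 mm. A picture is of the moment at which its call begins.
- sign_off(): hands the job in, once; it reports no verdict.
The state is a dict: "clock": time; "joint_positions": joint angles; "qd": joint speeds; "joint_efforts": joint torques, N m; "tool_pos": TCP position; "tcp_rot": TCP orientation; "force": force on the tool from outside, world axes, zero at the start; "ft_torque": the same for the moment, N m; "finger_gap": opening from 0.0 (shut) to 1.0 (fully open).
Only numpy, scipy, OpenCV 4.12 (cv2) and the standard library are available. Lean on these libraries where they do the work, as an engineer would, in place of code of your own. Each camera call takes 0.05 s, during which the arm holds its last target. There are 200 camera calls.

TASK

The telescopic leg of the loft ladder lies clamped on the camp table and is one hole too long. Pull its lock plunger up, slide the foot section in towards the clamp to the very next hole and let the pin go fully home in it; finish while still holding the plunger's knob, with the pin home and everything still, so that the leg can be fixed. Leave the breakfast things where they are.

Things in the scene. Friction and masses are not known exactly. Their poses are not given: they have to be found in the camera images.
- leg: Fixed 30 mm square bare metal tube lying across the table, top face 44 mm up, one end held in a locked grey clamp. A row of 10 mm holes 40 mm apart runs along its top. Origin: on the table under the hole the pin starts in; y runs level along the tube towards the clamp, z up. It does not move during the job.
- clamp (a point): Middle of the grey clamp with its locked lever, 44 mm long along the tube, 60 mm wide, 71 mm high; its near face is 143 mm from the first hole. Point at half the tube's height.
- section (a joint): Foot section: grey 38 mm square sleeve round the tube, 270 mm long from plunger axis to rubber sole; its mouth, a black bush, is 27 mm from that axis on the clamp's side. Value in m: slid towards the clamp along y of leg; 0 = first hole, 0.040 = next hole, limits -0.085 and 0.085. Friction 2.5 N when the pin is clear; locked with about 1 mm of play by a pin in a hole.
- plunger (a joint): Upright spring plunger on the section, with an 8 mm round-nosed pin. Value in m: pulled up; 0 = pin home, 9 mm deep in a hole; above 0.009 the pin is clear of the tube; 0.014 = stop. Its spring drives it down, 7 N at 0, 12 N at the stop. Let down between holes, the pin rides on the tube at 0.009 and snaps down over a hole.
- knob: The plunger's black ribbed pull knob, an upright cylinder 30 mm across, gripped from above from any side. Origin on its axis, 82 mm above the table with the pin home; the knob spans 8 mm below to 12 mm above it. Under it are a 20 mm neck, 4 mm high, and the plunger's body, up to 26 mm across, on the section, whose top is 48 mm above the table.
- next_hole (a point): Middle of the next hole, on the tube's top face, 40 mm from the first hole towards the clamp, 44 mm above the table. With the pin home in it the knob is straight above, its origin 82 mm above the table.
- tray: Bystander: white plastic breakfast tray, 300 x 220 x 22 mm, to the left. Origin under its centre.
- spreader: Bystander: steel spreader, 175 mm long, lying in the tray. Origin at its underside near the middle.
- cups: Bystander: two nested grey silicone cups, 68 mm across, 74 mm high together, to the right. Origin under the centre.
- jar: Bystander: screw-capped glass jar, 68 mm across, 95 mm high, beyond the leg. Origin under the centre.

How it is judged (in metres and radians):
On the way, in this order (a step that is already met when the one before it is completed fails the run):
1. the plunger is pulled up until its pin is clear of the first hole (value of joint plunger above 0.0088 m and value of joint section between -0.006 and 0.006 m and contact force between the fingers and knob above 1 N), for 0.05 s.
2. the section has come to the next hole and the pin is home in it (value of joint plunger below 0.002 m and value of joint section between 0.037 and 0.043 m), for 0.2 s.
At the end, for the whole second after the job is handed in: The section stands at the next hole (40 mm in, within 3 mm) with the pin home (plunger within 2 mm of fully down), at rest, while the fingers hold the knob with more than 3 N; tray, spreader, cups and jar are within 20 mm of where they stood (all of step 2 and velocity of joint section between -0.01 and 0.01 m/s and contact force between the fingers and knob above 3 N and distance of each of tray, spreader, cups, jar from where it was at the start of the episode below 0.02 m); the arm keeps its last pose, push and grip.
It fails at once if a breakfast thing is shoved away (30 mm or more) or knocked over (distance of any of tray, spreader, cups, jar from where it was at the start of the episode above 0.03 m or angle between any of jar, cups's own z axis and vertical above 0.5 rad).
It also fails if it takes over 37 s, if anything falls off the work surface, if the arm or the gripper's body presses on something with over 40 N, if the wrist force passes 120 N, or if a joint passes its speed limit or range.

## Working session

There is one attempt and no reset: what is moved stays moved. The work goes in short steps, Python scripts to look and compute and a shell command to move; the robot and the scene stay as the last step left them, time stands still between calls to the robot, and variables do not carry over. Pictures are saved under pics/ and viewed, on a budget of 10 in all, crops included, one or two more only if the job needs it, and the job is handed in when it is done.

```bash
mkdir -p pics; cat > h.py <<'E'
from rig import *
import numpy as np, cv2
from scipy.spatial.transform import Rotation as R
def cloud(s):
    z=s["range_z"]; v,u=np.mgrid[0:480,0:640]
    P=np.stack([(u-s["cx"])/s["fx"]*z,-(v-s["cy"])/s["fy"]*z,-z],-1)
    A=np.array(s["attitude"],float)
    M=A if A.shape==(3,3) else (R.from_euler('xyz',A,degrees=True).as_matrix() if A.size==3 else R.from_quat(A).as_matrix())
    W=P@M.T+np.array(s["eye"]); W[z==0]=np.nan
    return W
def save(s,n): cv2.imwrite(f"pics/{n}.png",s["color"][:,:,::-1])
E
python3 - <<'E'
from h import *
s=snapshot("top"); print({k:v for k,v in s.items() if k not in("color","range_z")})
save(s,"top1"); np.save("top1.npy",cloud(s)); print(state())
E
```

```text
{'fx': 537.1904183482357, 'fy': 537.1904183482357, 'cx': 309.8690160178728, 'cy': 235.66381130732213, 'eye': array([ 0.35871017, -0.00900206,  1.31819737]), 'attitude': array([ 11.51557955,  -0.24995045, -88.55076695])}
{'clock': 0.05, 'joint_positions': array([-6.73797602e+01,  1.36790408e+01, -8.17003482e-01,  7.55847059e+01,
        1.09323246e-04,  9.00004784e+01]), 'qd': array([ 0.00015047, -0.1050768 ,  0.12242313, -0.05006552, -0.00475179,
        0.06434195]), 'joint_efforts': array([-8.08303648e-04, -5.40237629e+01,  3.47374606e+01,  1.31170655e-02,
       -1.75684448e-05, -1.83945889e-05]), 'tool_pos': array([ 0.20176926, -0.48423582,  0.23869475]), 'tcp_rot': array([-1.79999891e+02,  8.07501764e-02, -6.73802386e+01]), 'force': array([ 0.97234704,  0.58130116, -0.33056107]), 'ft_torque': array([ 0.03105961, -0.00023481,  0.0091312 ]), 'finger_gap': 1.0013395125845648}
```

View pics/top1.png

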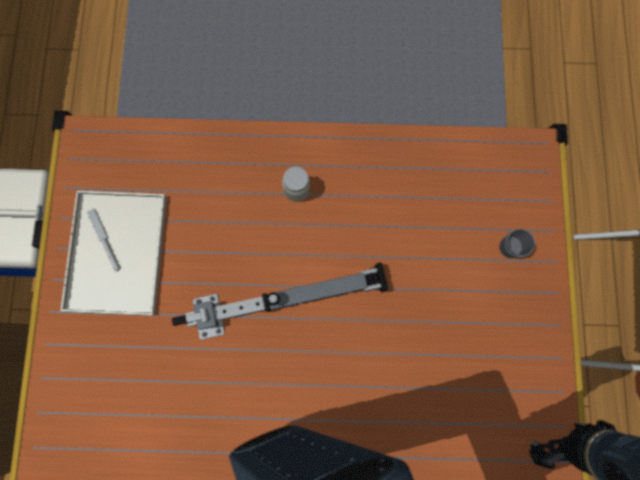

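The leg runs from the clamp at about (207,315) to the sole at (378,278). The knob and bush are near (272,300), the jar is at (296,183), the cups at (517,243), and the tray is on the left.

```bash
python3 - <<'E'
from h import *
W=np.load("top1.npy")
np.set_printoptions(precision=4,suppress=True)
for u,v in [(207,313),(230,309),(250,305),(266,301),(272,299),(275,299),(300,295),(330,288),(360,282),(378,277),(296,183),(517,243),(250,350)]: print(u,v,W[v,u])
sub=W[285:315,255:300].reshape(-1,3); k=sub[sub[:,2]>.075]; print(len(k),np.median(k,0),k.min(0),k.max(0))
# section top fit
b=W[265:310,285:370].reshape(-1,3); b=b[(b[:,2]>.04)&(b[:,2]<.056)]
c=b.mean(0); d=np.linalg.svd(b[:,:2]-c[:2],full_matrices=0)[2][0]; print(len(b),c,d,np.degrees(np.arctan2(d[1],d[0])))
E
```

```text
207 313 [0.4257 0.2257 0.0615]
230 309 [0.4372 0.1751 0.0466]
250 305 [0.4479 0.1289 0.0437]
266 301 [0.4577 0.091  0.0516]
272 299 [0.4591 0.0741 0.0957]
275 299 [0.459  0.0671 0.0983]
300 295 [0.4745 0.0117 0.0438]
330 288 [ 0.4926 -0.0589  0.047 ]
360 282 [ 0.5082 -0.1295  0.0503]
378 277 [ 0.5217 -0.1726  0.0467]
296 183 [0.7329 0.0279 0.1003]
517 243 [ 0.6183 -0.5189  0.0192]
250 350 [0.3437 0.1285 0.0002]
145 [0.4612 0.0725 0.0944] [0.4463 0.0586 0.0799] [0.4755 0.0885 0.1012]
1394 [ 0.492  -0.0509  0.0484] [ 0.2502 -0.9682] -75.50976443359046
```

```bash
python3 -m crank '{"travel":[[-0.414,-0.4535,0.03],[-0.414,-0.4535,0.03],[-0.414,-0.4535,0.03],[-0.414,-0.4535,0.03],[-0.414,-0.4535,0.03],[-0.414,-0.4535,0.03],[-0.414,-0.4535,0.03],[-0.414,-0.4535,0.03],[-0.414,-0.4535,0.03],[-0.414,-0.4535,0.03],[-0.414,-0.4535,0.03],[-0.414,-0.4535,0.03],[-0.414,-0.4535,0.03],[-0.414,-0.4535,0.03],[-0.414,-0.4535,0.03],[-0.414,-0.4535,0.03],[-0.414,-0.4535,0.03],[-0.414,-0.4535,0.03],[-0.414,-0.4535,0.03],[-0.414,-0.4535,0.03]],"rotation":[[0,0,-1.43],[0,0,-1.43],[0,0,-1.43],[0,0,-1.43],[0,0,-1.43],[0,0,-1.43],[0,0,-1.43],[0,0,-1.43],[0,0,-1.43],[0,0,-1.43],[0,0,-1.43],[0,0,-1.43],[0,0,-1.43],[0,0,-1.43],[0,0,-1.43],[0,0,-1.43],[0,0,-1.43],[0,0,-1.43],[0,0,-1.43],[0,0,-1.43]],"fingers":[0.0854,0.0854,0.0854,0.0854,0.0854,0.0854,0.0854,0.0854,0.0854,0.0854,0.0854,0.0854,0.0854,0.0854,0.0854,0.0854,0.0854,0.0854,0.0854,0.0854]}'
python3 - <<'E'
from h import *
s=snapshot("wrist"); save(s,"w1"); W=cloud(s); np.save("w1.npy",W)
np.set_printoptions(precision=4,suppress=True)
t=state(); print(t["clock"],t["tool_pos"],t["tcp_rot"],t["force"],t["joint_positions"])
p=W.reshape(-1,3); n=np.hypot(p[:,0]-.461,p[:,1]-.072)<.03
k=p[n&(p[:,2]>.088)&(p[:,2]<.1)]; print(len(k),k.mean(0),k.min(0),k.max(0))
if len(k): print(cv2.minEnclosingCircle(k[:,:2].astype(np.float32)))
b=p[(p[:,2]>.04)&(p[:,2]<.054)]
c=b.mean(0); d=np.linalg.svd(b[:,:2]-c[:2],full_matrices=0)[2][0]; print(len(b),c,d,np.degrees(np.arctan2(d[1],d[0])))
E
```

```text
clock: 1.72
tool_pos: [0.4609, 0.0709, 0.2095]
tcp_rot: [180.0, 0.0, 14.5]
force: [0.5, 0.5, 0.0]
finger_gap: 1.0
1.7667 [0.461  0.071  0.2095] [179.9994  -0.0102  14.4527] [-0.5919  0.4936  0.3597] [  8.75     8.6441 -11.6343  69.7114   0.0005  84.2973]
1684 [0.4622 0.0722 0.0929] [0.4472 0.0559 0.088 ] [0.4778 0.0866 0.0961]
((0.4625703990459442, 0.07117323577404022), 0.016020895913243294)
19273 [0.4783 0.0578 0.0455] [ 0.3567 -0.9342] -69.10481567008495
```

View pics/w1.png

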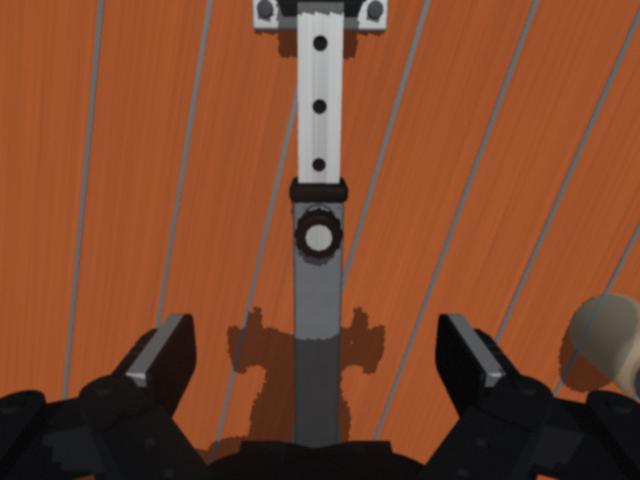

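The wrist view shows the knob at (319,237), with the tube upright in the picture and free holes at (319,164), (319,106) and (320,43). The yaw is within about 0.5°, so I'll descend and grip.

```bash
python3 -m crank '{"travel":[[0.0016,0,0.035],[0.0016,0,0.07],[0.0016,0,0.1],[0.0016,0,0.125],[0.0016,0,0.1365],[0.0016,0,0.1365],[0.0016,0,0.1365],[0.0016,0,0.1365],[0.0016,0,0.1365],[0.0016,0,0.1365],[0.0016,0,0.1365],[0.0016,0,0.1365],[0.0016,0,0.1365],[0.0016,0,0.1365],[0.0016,0,0.1365],[0.0016,0,0.1365]],"rotation":[[0,0,0],[0,0,0],[0,0,0],[0,0,0],[0,0,0],[0,0,0],[0,0,0],[0,0,0],[0,0,0],[0,0,0],[0,0,0],[0,0,0],[0,0,0],[0,0,0],[0,0,0],[0,0,0]],"fingers":[0.0854,0.0854,0.0854,0.0854,0.0854,0.0854,0.02,0.02,0.02,0.02,0.02,0.02,0.02,0.02,0.02,0.02]}'
python3 - <<'E'
from h import *
s=snapshot("wrist"); save(s,"w2")
np.set_printoptions(precision=4,suppress=True)
t=state(); print(t["clock"],t["tool_pos"],t["tcp_rot"],t["force"],t["finger_gap"]*85.4)
E
```

```text
clock: 3.1
tool_pos: [0.4628, 0.0723, 0.074]
tcp_rot: [180.0, -0.0, 14.6]
force: [-4.1, -2.5, 11.5]
finger_gap: 0.333
3.15 [0.4628 0.0723 0.074 ] [179.9786  -0.0424  14.5526] [-3.6517 -1.6443 10.4442] 27.98664438682418
```

View pics/w2.png

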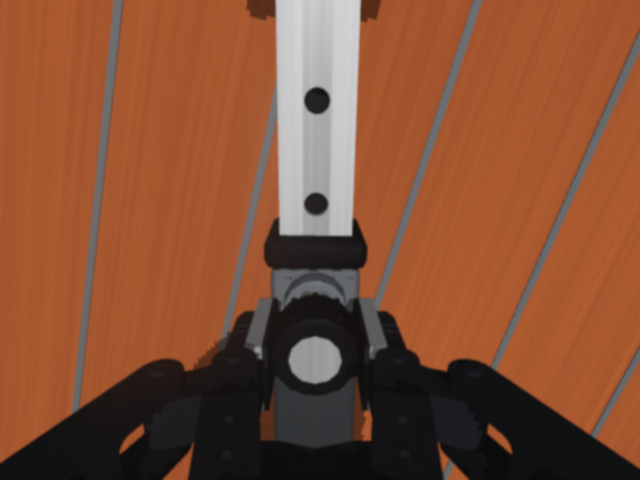

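The fingers hold the knob at (315,360), and the next hole shows at (316,203). Now I'll pull it up gently.

```bash
python3 -m crank '{"travel":[[0,0,-0.003],[0,0,-0.006],[0,0,-0.009],[0,0,-0.012],[0,0,-0.013],[0,0,-0.013]],"rotation":[[0,0,0],[0,0,0],[0,0,0],[0,0,0],[0,0,0],[0,0,0]],"fingers":[0.02,0.02,0.02,0.02,0.02,0.02]}'
python3 - <<'E'
from h import *
np.set_printoptions(precision=4,suppress=True)
s=snapshot("wrist"); save(s,"w3")
t=state(); print(t["clock"],t["tool_pos"],t["tcp_rot"],t["force"],t["finger_gap"]*85.4)
E
```

```text
clock: 3.65
tool_pos: [0.4626, 0.0723, 0.0857]
tcp_rot: [-180.0, 0.0, 14.5]
force: [1.9, -1.8, -10.8]
finger_gap: 0.334
3.7 [0.4626 0.0723 0.0856] [179.9986   0.0342  14.5492] [  0.6922  -1.5892 -11.3428] 28.03867256053409
```

View pics/w3.png

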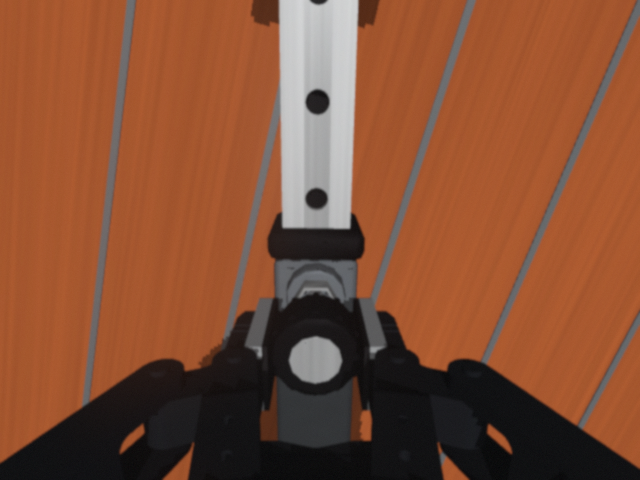

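The force of -11 N matches the spring at about 11.5 mm, so the pin is clear, and the knob has not slipped. Next is the 40 mm slide.

```bash
python3 -m crank '{"travel":[[0,-0.005,0],[0,-0.011,0],[0,-0.018,0],[0,-0.025,0],[0,-0.032,0],[0,-0.037,0],[0,-0.04,0],[0,-0.04,0],[0,-0.04,0]],"rotation":[[0,0,0],[0,0,0],[0,0,0],[0,0,0],[0,0,0],[0,0,0],[0,0,0],[0,0,0],[0,0,0]],"fingers":[0.02,0.02,0.02,0.02,0.02,0.02,0.02,0.02,0.02]}'
python3 - <<'E'
from h import *
np.set_printoptions(precision=4,suppress=True)
s=snapshot("wrist"); save(s,"w4")
t=state(); print(t["clock"],t["tool_pos"],t["tcp_rot"],t["force"],t["finger_gap"]*85.4)
d=t["tool_pos"]-np.array([.4627,.0723,.0856]); print(np.hypot(*d[:2]),np.degrees(np.arctan2(d[1],d[0])))
E
```

```text
clock: 4.45
tool_pos: [0.4527, 0.112, 0.0859]
tcp_rot: [-179.9, -0.0, 14.6]
force: [0.6, 2.5, -11.9]
finger_gap: 0.332
4.5 [0.4527 0.1118 0.0859] [-179.918    -0.0105   14.5898] [  1.6288   2.5024 -11.6824] 28.504051576845313
0.04072497123828023 104.18010908870245
```

View pics/w4.png

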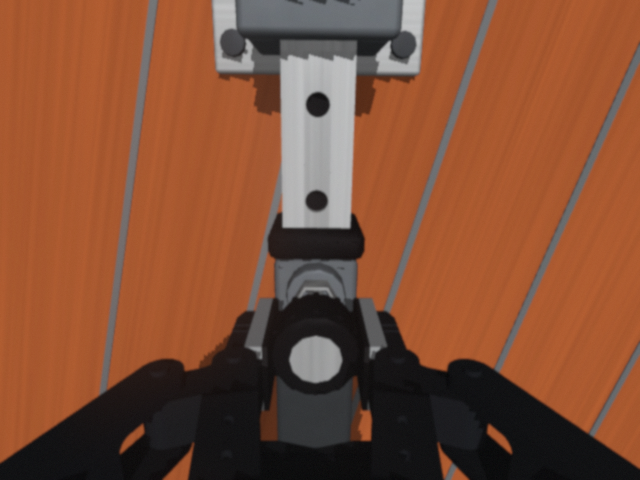

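The row of holes reads the same as before but about 2 px lower, (316,200) against (316,198). That is about 0.8 mm of overshoot and agrees with the 40.7 mm measured, so I'll back off 0.7 mm and let the plunger down.

```bash
python3 -m crank '{"travel":[[0,0.0007,0],[0,0.0007,0],[0,0.0007,0.003],[0,0.0007,0.006],[0,0.0007,0.009],[0,0.0007,0.0115],[0,0.0007,0.0125],[0,0.0007,0.0125],[0,0.0007,0.0125]],"rotation":[[0,0,0],[0,0,0],[0,0,0],[0,0,0],[0,0,0],[0,0,0],[0,0,0],[0,0,0],[0,0,0]],"fingers":[0.02,0.02,0.02,0.02,0.02,0.02,0.02,0.02,0.02]}'
python3 - <<'E'
from h import *
np.set_printoptions(precision=4,suppress=True)
s=snapshot("wrist"); save(s,"w5")
t=state(); print(t["clock"],t["tool_pos"],t["tcp_rot"],t["force"],t["finger_gap"]*85.4)
a,b=cv2.imread("pics/w2.png",0),cv2.imread("pics/w5.png",0)
for im in(a,b):
    m=(im[180:228,295:340]<70).astype(np.uint8); n,_,st,c=cv2.connectedComponentsWithStats(m)
    print([(st[i,4],c[i]+[295,180]) for i in range(1,n) if st[i,4]>50])
E
```

```text
clock: 5.25
tool_pos: [0.4532, 0.1104, 0.074]
tcp_rot: [-180.0, -0.1, 14.5]
force: [-3.5, 1.7, 5.3]
finger_gap: 0.333
5.3 [0.4532 0.1105 0.074 ] [-179.9985   -0.0538   14.5482] [-2.9424  1.8562  6.6516] 28.05283455739081
[(np.int32(367), array([315.6757, 203.406 ]))]
[(np.int32(371), array([315.8437, 201.9084]))]
```

View pics/w5.png

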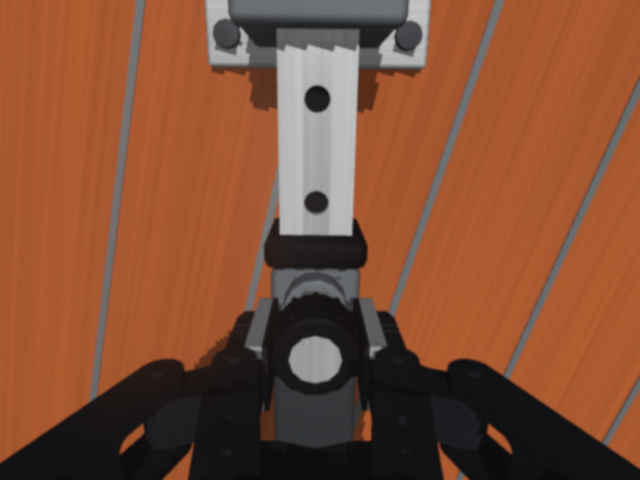

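The view matches the gripped, pin-home picture: bush at rows 220–268, knob at (315,360), TCP back at z = 0.074, and about 39.4 mm along the tube. I'll hold briefly, check the knob height and the bystanders, then hand in.

```bash
python3 -m crank '{"travel":[[0,0,0],[0,0,0],[0,0,0],[0,0,0]],"rotation":[[0,0,0],[0,0,0],[0,0,0],[0,0,0]],"fingers":[0.02,0.02,0.02,0.02]}'
python3 - <<'E'
from h import *
np.set_printoptions(precision=4,suppress=True)
s=snapshot("wrist"); W=cloud(s).reshape(-1,3); t=state()["tool_pos"]
k=W[(np.hypot(W[:,0]-t[0],W[:,1]-t[1])<.007)]; print("knob top z",np.nanmedian(k[:,2]),len(k))
s=snapshot("top"); W=cloud(s); V=np.load("top1.npy")
for n,(r,c) in dict(jar=(slice(160,210),slice(275,320)),cups=(slice(220,265),slice(495,545)),tray=(slice(185,320),slice(55,170))).items():
    f=lambda X:(lambda p:p[p[:,2]>.012].mean(0))(X[r,c].reshape(-1,3)); print(n,f(V),f(W))
print(state()["force"],state()["qd"])
E
```

```text
clock: 5.63
tool_pos: [0.4532, 0.1105, 0.074]
tcp_rot: [-180.0, -0.1, 14.6]
force: [-3.1, 1.2, 6.8]
finger_gap: 0.333
knob top z 0.09389566674194506 1369
jar [0.7376 0.03   0.0798] [0.7375 0.03   0.0797]
cups [ 0.6125 -0.5088  0.045 ] [ 0.6125 -0.5089  0.045 ]
tray [0.5791 0.4818 0.0192] [0.5779 0.481  0.0192]
[-3.495   1.4961  6.1795] [ 0.0106  0.0378  0.0394 -0.0547 -0.051   0.0277]
```

The knob top is at 93.9 mm (94 expected with the pin home), and nothing else has moved.

```bash
python3 -c "
from rig import *
print(sign_off())"
```

```text
the job is handed in; nothing more can be done
None
```

The foot section now stands at the next hole with the pin home, and the gripper is still holding the knob. I handed it in at about 5.7 s of the 37 s allowed; the hand-in gives no verdict.

**What I did:** I gripped the knob across the tube and pulled the plunger up about 11.5 mm. I slid the section towards the clamp; the measured travel came to 40.7 mm, so I backed off 0.7 mm and let the pin down.

**Last checks:**
- **Pin:** the knob's top was at 93.9 mm, against 94 mm expected with the pin home. The tool was back at the height where it had first gripped the knob.
- **Position:** the tool had travelled about 39.4 mm along the tube, inside the 3 mm tolerance. The hole row sat 1.5 pixels from its place in the starting picture, about 0.6 mm, which fits the pin's play.
- **Grip and stillness:** the fingers stayed closed on the knob at about 28 mm, the arm was at rest, and the outside force on the tool was steady at about 7 N.
- **Breakfast things:** the jar and cups were within 0.2 mm of their start, and the tray area, with the spreader in it, within 1.5 mm. I did not measure the spreader separately.

No check failed or disagreed beyond those small differences.

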